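Stand four cut tubes by length beside the stepped side plate in a welding jig

ROBOT

A 6-joint arm with a two-finger parallel gripper is mounted at the origin on the work surface. World frame = base frame: x ahead of the robot, y to its left, z up, the work surface at z = 0. Lengths are in m, angles in rad, forces in N, time in s.
With the tool pointing down it reaches from about 0.375 to 0.9 m from the base axis. Payload 3.1 kg.
Tool frame: the origin (TCP) lies midway between the tips of the shut fingers; the grasp point (between the pads) lies 19 mm behind it (robot.grip_depth is the distance from the TCP to the grasp point, in m); z points along the fingers, y is the direction in which the jaws open and shut (so a half turn about z gives the same grasp; the last joint's range is limited). The gripper opens to 87 mm and grips with 3 to 60 N. Pads are 19 mm wide; open, the fingers measure 117 mm over their backs; the gripper's body (75 mm by 190 mm) begins 51 mm behind the grasp point.
Start: joints at [1.032, 0.527, 1.433, -0, 1.181, -0.178], TCP at [0.22, 0.585, 0.223] pointing down, gripper open.
Joint ranges: [-3.08, 3.08], [-0.75, 2.2], [0.22, 2.44], [-1.43, 4.57], [0, 2.65], [-2.85, 2.85]. Speed limits (rad/s): [2.79, 2.79, 3.14, 3.14, 3.14, 3.14].

INTERFACE

Orientations are given as a unit quaternion [x, y, z, w].
In Python, from rig import robot gives the robot as it stands.
- The arm moves only by the tool carry_out, never from a script. Its arguments are lists of equal length, an entry for each row: "dr": the turn, a rotation vector about the world's x, y, z in rad, a list of three; "translation": the shift along the world's x, y, z in cm, a list of three; "grip": the opening, from 0 (shut) to 1 (fully open). A call has 1 to 20 rows; each row is the pose to reach, as a shift and turn from the pose commanded when the call began; what a row does not reach only later rows make up. A row lasts 1/12 s, in which the tool goes at most 41.7 mm and 7.16 degrees, less where a joint would pass 70% of its speed; a pose out of reach is approached as far as the arm can. A call with a gripper value outside its range is refused whole. The fingers move at their own pace and stop on an object; "newtons" is the grip in N (left out, the last holds). Time passes only in rows, so rows that repeat a pose let the fingers close. It gives the time, the measured TCP pose, the force and the opening at its end, in the units of the state.
- robot.get_obs(): the state, without advancing time (a new reading comes with each control period).
- robot.camera(name): name is "scene" or "side" or "wrist"; returns a dict with "color" (384x512x3 uint8, blue, green, red), "camera_matrix" (3x3 intrinsics, pixels), "T" (4x4, takes a point from camera to world coordinates). Camera axes: x right, y down, z forward; pixel columns grow to the right and rows downward; lengths in m; the calibration is good to about 2 mm. A picture is of the moment at which its call begins. There is no depth.
- robot.hand_in(): hands the job in, once; it reports no verdict.
The state is a dict: "time": time; "q": joint angles; "joint_velocities": joint speeds; "joint_torque": joint torques, N m; "position": TCP position; "tool_rot": TCP orientation; "ft_force": force on the tool from outside, world axes, zero at the start; "moment": the same for the moment, N m; "grip_width": finger opening in m.
Only numpy, scipy, OpenCV 4.12 (cv2) and the standard library are available. Lean on these libraries where they do the work, as an engineer would, in place of code of your own. Each camera call takes 0.05 s, during which the arm holds its last target. There are 200 camera calls.

TASK

Get the stepped bracket in the jig ready for tacking: stand the four loose cut tubes upright on the yellow rings of the base plate, each centred on its ring, in order of length, from the shortest beside the lowest step of the side plate to the longest beside the highest, so that every tube ends level with its step. Leave all four standing free and at rest, and do not shift or knock over the small engineer's square that stands among them.

Things in the scene. Friction and masses are not known exactly. Their poses are not given: they have to be found in the camera images.
- tube1_mid (a point): the shortest of four loose pieces of bright round steel tube, 36 mm long, 33.7 mm outside diameter, 3.2 mm wall, cut square, about 86 g; it stands upright on the bench. Point: on its axis, half-way up (18 mm above its lower end); z runs along the tube's axis
- tube2_mid (a point): the second shortest of four loose pieces of bright round steel tube, 52 mm long, 33.7 mm outside diameter, 3.2 mm wall, cut square, about 125 g; it stands upright on the bench. Point: on its axis, half-way up (26 mm above its lower end); z runs along the tube's axis
- tube3_mid (a point): the second longest of four loose pieces of bright round steel tube, 68 mm long, 33.7 mm outside diameter, 3.2 mm wall, cut square, about 163 g; it stands upright on the bench. Point: on its axis, half-way up (34 mm above its lower end); z runs along the tube's axis
- tube4_mid (a point): the longest of four loose pieces of bright round steel tube, 84 mm long, 33.7 mm outside diameter, 3.2 mm wall, cut square, about 202 g; it stands upright on the bench. Point: on its axis, half-way up (42 mm above its lower end); z runs along the tube's axis
- ring1: yellow painted ring (45 mm outside, 36 mm inside, flat paint) on the clamped base plate, beside the lowest step of the side plate (36 mm above the base plate). Origin: centre of the ring on the base plate's upper face, 18 mm above the bench; x runs along the row of rings towards the highest step, y square to the row towards the side plate, z up
- ring2: yellow painted ring (45 mm outside, 36 mm inside, flat paint) on the clamped base plate, beside the second lowest step of the side plate (52 mm above the base plate). Origin: centre of the ring on the base plate's upper face, 18 mm above the bench; x runs along the row of rings towards the highest step, y square to the row towards the side plate, z up
- ring3: yellow painted ring (45 mm outside, 36 mm inside, flat paint) on the clamped base plate, beside the second highest step of the side plate (68 mm above the base plate). Origin: centre of the ring on the base plate's upper face, 18 mm above the bench; x runs along the row of rings towards the highest step, y square to the row towards the side plate, z up
- ring4: yellow painted ring (45 mm outside, 36 mm inside, flat paint) on the clamped base plate, beside the highest step of the side plate (84 mm above the base plate). Origin: centre of the ring on the base plate's upper face, 18 mm above the bench; x runs along the row of rings towards the highest step, y square to the row towards the side plate, z up
- jig: fixed grey jig, 316 x 200 x 12 mm; on it a dark steel base plate, 290 x 138 x 6 mm, with a row of four rings 70 mm apart and, 68 mm to one side, a bright 6 mm side plate whose top edge rises in four 70 mm long level steps, one beside each ring; behind it two red-handled toggle clamps up to 65 mm above the bench. Origin: on the bench, 30 mm from mid-row towards the side plate; axes as the rings'
- square_mid (a point): small engineer's square standing loose among the tubes, not to be knocked: dark steel stock 56 x 18 x 18 mm lying on the bench, with a bright blade 18 mm wide and 4 mm thick rising from one end to 93 mm above the bench. Point: centre of the stock, 9 mm above the bench; x along the stock towards the blade's end (blade centre 19 mm that way), z up
Not all that is in view belongs to the job. Leave any red look-alike of the part that bears tube3_mid alone.

How it is judged:
By the outcome, as a careful person would: the job done as asked, in the order asked, and still so for the second after the job is handed in, with the robot touching nothing.
It also fails if it takes over 128 s, if anything falls off the work surface, if the arm or the gripper's body presses on something with over 40 N, if the wrist force passes 120 N, or if a joint passes its speed limit or range.

## Working session

There is one attempt and no reset: what is moved stays moved. The work goes in short steps, Python scripts to look and compute and a tool call to move; the robot and the scene stay as the last step left them, time stands still between calls to the robot, and variables do not carry over. Pictures are saved under pics/ and viewed, about 12 in all and at most 16, crops included, and the job is handed in when it is done.

Besides the shell and the picture viewer there is one more tool, called by a JSON object that holds its "op" and its "data". carry_out: Moves the arm, as the interface text tells. Its arguments: {"type":"object","properties":{"dr":{"type":"array"},"translation":{"type":"array"},"grip":{"type":"array"},"newtons":{"type":"number"}},"required":["dr","translation","grip"]}

```bash
mkdir -p pics; python3 - <<'E'
from rig import robot
import cv2
o=robot.get_obs();print(o['time'],o['position'],o['tool_rot'],o['grip_width'])
for n in("scene","side","wrist"):
    c=robot.camera(n);cv2.imwrite(f"pics/{n}0.png",c["color"]);print(n,c["camera_matrix"].round(1).tolist(),c["T"].round(4).tolist())
a=[cv2.imread(f"pics/{n}0.png") for n in("scene","side")]
E
```

```text
0.0 [0.21964927 0.58435218 0.22157217] [ 1.78927285e-01  9.83861710e-01 -1.01519843e-03 -3.62384017e-04] 0.08700161473547538
scene [[420.7, 0.0, 254.8], [0.0, 420.7, 190.0], [0.0, 0.0, 1.0]] [[0.1425, 0.6063, -0.7824, 1.2944], [0.9897, -0.0782, 0.1196, -0.1539], [0.0114, -0.7914, -0.6112, 0.6601], [0.0, 0.0, 0.0, 1.0]]
side [[355.0, 0.0, 251.9], [0.0, 355.0, 190.5], [0.0, 0.0, 1.0]] [[0.9997, 0.0177, 0.0166, 0.5448], [-0.0046, -0.5345, 0.8452, -0.7438], [0.0238, -0.845, -0.5342, 0.5379], [0.0, 0.0, 0.0, 1.0]]
wrist [[337.8, 0.0, 257.0], [0.0, 337.8, 192.9], [0.0, 0.0, 1.0]] [[0.3503, 0.9075, 0.2318, 0.156], [0.9366, -0.339, -0.0883, 0.6096], [-0.0015, 0.248, -0.9688, 0.3834], [0.0, 0.0, 0.0, 1.0]]
```

View pics/scene0.png

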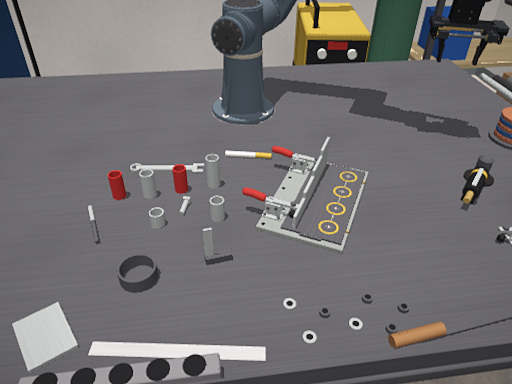

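View pics/side0.png

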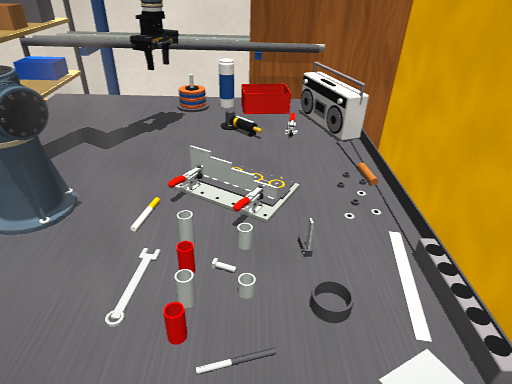

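The scene view shows four grey tubes at (148,184), (212,171), (157,218) and (217,208). The red look-alikes are at (117,185) and (180,178), the square is at (213,247) and the rings run from (348,176) to (328,228). The side view shows grey tubes at (185,226), (184,288), (245,236) and (247,286), red ones at (186,257) and (176,322), and the square at (309,237). The highest step is at the robot end, ring (348,176).

```bash
cat > h.py <<'E'
import numpy as np,cv2
from rig import robot
def ray(c,u,v):
    d=c["T"][:3,:3]@np.linalg.inv(c["camera_matrix"])@[u,v,1.];return c["T"][:3,3],d
def onz(c,u,v,z):
    o,d=ray(c,u,v);return o+d*(z-o[2])/d[2]
def tri(c1,p1,c2,p2):
    A=np.zeros((3,3));b=np.zeros(3);R=[]
    for c,p in((c1,p1),(c2,p2)):
        o,d=ray(c,*p);d=d/np.linalg.norm(d);P=np.eye(3)-np.outer(d,d);A+=P;b+=P@o;R.append((o,P))
    x=np.linalg.solve(A,b);return x,sum(np.linalg.norm(P@(x-o)) for o,P in R)
def proj(c,p):
    T=np.linalg.inv(np.array(c["T"]));q=c["camera_matrix"]@(T[:3,:3]@p+T[:3,3]);return q[:2]/q[2]
def blobs(img,mask,amin):
    n,l,s,ce=cv2.connectedComponentsWithStats(mask.astype(np.uint8));return [(l==i,s[i],ce[i]) for i in range(1,n) if s[i][4]>=amin]
E
python3 - <<'E'
import cv2,numpy as np
s=cv2.imread("pics/scene0.png");d=cv2.imread("pics/side0.png")
a=cv2.resize(s[140:270,90:290],None,fx=4,fy=4,interpolation=2)
b=cv2.resize(d[200:360,150:350],None,fx=3.6,fy=3.6,interpolation=2)
cv2.imwrite("pics/a.png",a);cv2.imwrite("pics/b.png",b)
cv2.imwrite("pics/c.png",cv2.resize(s[135:250,255:375],None,fx=5,fy=5,interpolation=2))
for n,i in(("scene",s),("side",d)):
    h=cv2.cvtColor(i,cv2.COLOR_BGR2HSV)
    m=((h[...,0]>18)&(h[...,0]<32)&(h[...,1]>110)&(h[...,2]>110))
    c,l,st,ce=cv2.connectedComponentsWithStats(m.astype(np.uint8))
    for k in range(1,c):
        if 15<st[k][4]<400: print(n,st[k],ce[k].round(1))
E
```

```text
scene [439  26  34   5  58] [455.1  28.2]
scene [256 152  16   7  79] [263.1 154.8]
scene [471 169   8   5  19] [474.5 170.6]
scene [339 171  18  11  72] [348.3 176.2]
scene [483 171   5   8  22] [485.  173.8]
scene [333 186  19  12  81] [341.8 191.6]
scene [463 190  11  13  87] [468.1 196.2]
scene [326 202  19  13  86] [335.1 208.2]
scene [318 220  21  14 102] [328.  226.8]
side [  0  21  55  17 233] [23.8 28.5]
side [ 20  79  41  16 324] [38.6 84.8]
side [233 117   6   9  28] [234.8 120.4]
side [253 126   9   7  36] [257.3 129.2]
side [252 173  11   8  27] [258.5 176.3]
side [268 179  17   9  47] [276.7 182.5]
side [148 197  12  11  69] [154.2 202. ]
```

View pics/a.png

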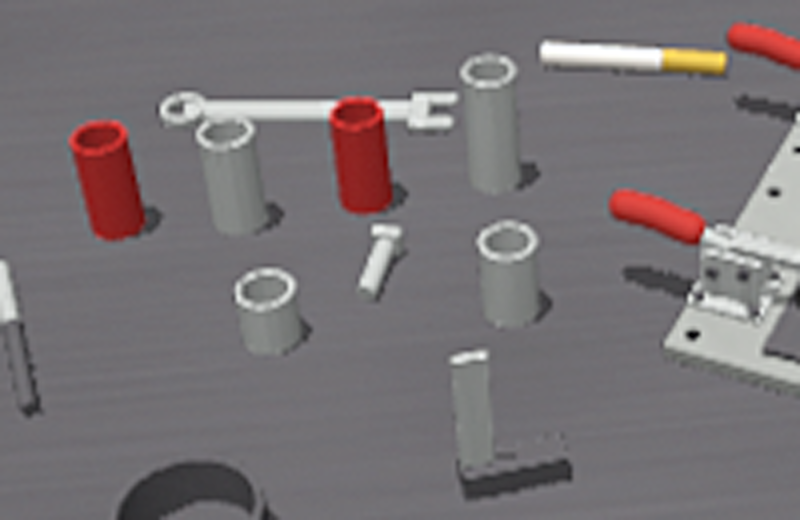

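View pics/b.png

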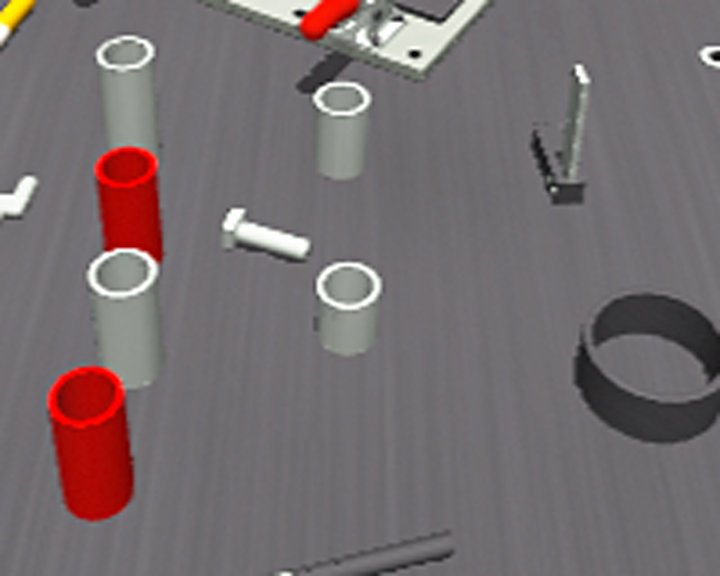

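Candidates, as scene crop / side crop pixels:
- Longest grey tube: (488,71) / (125,53)
- Second longest grey tube: (227,132) / (123,273)
- Shortest grey tube: (266,290) / (348,286)
- Second shortest grey tube: (507,241) / (342,99)
- Not to be touched: red pieces at (100,140) and (358,115) in the scene crop, the bolt, and the square (blade at (470,355)).

I choose the four grey tubes.

```bash
python3 - <<'E'
from h import *
A=robot.camera("scene");B=robot.camera("side")
S=[(266,290),(507,241),(227,132),(488,71)];D=[(348,286),(342,99),(123,273),(125,53)]
f=lambda p,k,o:(o[0]+(p[0]+.5)/k-.5,o[1]+(p[1]+.5)/k-.5)
for i,(s,d) in enumerate(zip(S,D)):
    s=f(s,4,(90,140));d=f(d,3.6,(150,200))
    x,e=tri(A,s,B,d);h=[.036,.052,.068,.084][i]
    print("t",i+1,x.round(4),round(e,4),onz(A,*s,h).round(4),onz(B,*d,h).round(4))
for r in((328,226.8),(335.1,208.2),(341.8,191.6),(348.3,176.2)): print("ring",onz(A,*r,.018).round(4))
print(tri(A,(328,226.8),B,(276.7,182.5)))
for n,s,d in(("blade",(470,355),(582,72)),("stock end",(570,470),(540,130)),("red",(100,137),(87,395)),("red",(358,113),(127,167))):
    x,e=tri(A,f(s,4,(90,140)),B,f(d,3.6,(150,200)));print(n,x.round(3),round(e,3))
E
```

```text
t 1 [ 0.5484 -0.2648  0.0364] 0.0 [ 0.5479 -0.2649  0.036 ] [ 0.5484 -0.2644  0.036 ]
t 2 [ 0.5432 -0.1276  0.0533] 0.0005 [ 0.5412 -0.1274  0.052 ] [ 0.5433 -0.1264  0.052 ]
t 3 [ 0.4364 -0.2885  0.0687] 0.0009 [ 0.4347 -0.2885  0.068 ] [ 0.4365 -0.2884  0.068 ]
t 4 [ 0.414  -0.1286  0.0856] 0.0002 [ 0.4118 -0.1286  0.084 ] [ 0.4135 -0.1263  0.084 ]
ring [0.6275 0.1159 0.018 ]
ring [0.5666 0.1508 0.018 ]
ring [0.5066 0.1862 0.018 ]
ring [0.4451 0.2232 0.018 ]
(array([0.63153179, 0.11447846, 0.02284127]), np.float64(0.0015617246834381006))
blade [ 0.682 -0.154  0.096] 0.0
stock end [ 0.675 -0.103  0.006] 0.009
red [ 0.432 -0.363  0.069] 0.0
red [ 0.426 -0.21   0.069] 0.001
```

View pics/c.png

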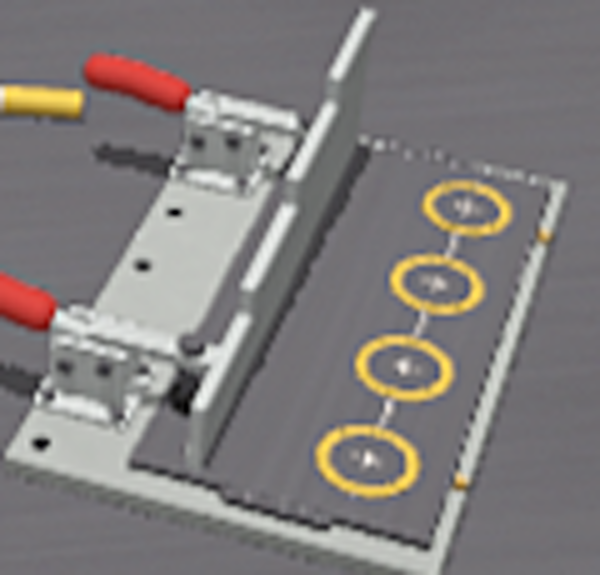

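Triangulated tube heights of 36, 53, 69 and 86 mm confirm which tube is which. The rings lie on a line at about 149.5°, with ring 4 nearest the robot. Next I look at the rings from the wrist, with the jaws turned along the row.

{"op": "carry_out", "data": {"dr": [[0,0,-1.743],[0,0,-1.743],[0,0,-1.743],[0,0,-1.743],[0,0,-1.743],[0,0,-1.743],[0,0,-1.743],[0,0,-1.743],[0,0,-1.743],[0,0,-1.743],[0,0,-1.743],[0,0,-1.743],[0,0,-1.743],[0,0,-1.743],[0,0,-1.743],[0,0,-1.743],[0,0,-1.743],[0,0,-1.743],[0,0,-1.743],[0,0,-1.743]], "translation": [[31.6,-41.5,5],[31.6,-41.5,5],[31.6,-41.5,5],[31.6,-41.5,5],[31.6,-41.5,5],[31.6,-41.5,5],[31.6,-41.5,5],[31.6,-41.5,5],[31.6,-41.5,5],[31.6,-41.5,5],[31.6,-41.5,5],[31.6,-41.5,5],[31.6,-41.5,5],[31.6,-41.5,5],[31.6,-41.5,5],[31.6,-41.5,5],[31.6,-41.5,5],[31.6,-41.5,5],[31.6,-41.5,5],[31.6,-41.5,5]], "grip": [0.6,0.6,0.6,0.6,0.6,0.6,0.6,0.6,0.6,0.6,0.6,0.6,0.6,0.6,0.6,0.6,0.6,0.6,0.6,0.6]}}

```text
time: 1.92
position: [0.5355, 0.1707, 0.2726]
tool_rot: [0.868, 0.497, -0.0, -0.0]
ft_force: [-0.1, -0.6, 0.2]
grip_width: 0.0521
```

```bash
cat >> h.py <<'E'
def rings(c):
    h=cv2.cvtColor(c["color"],cv2.COLOR_BGR2HSV)
    m=((h[...,0]>18)&(h[...,0]<34)&(h[...,1]>90)&(h[...,2]>90)).astype(np.uint8)
    R=[]
    for k in cv2.findContours(m,cv2.RETR_EXTERNAL,cv2.CHAIN_APPROX_NONE)[0]:
        if cv2.contourArea(k)<600: continue
        (u,v),ax,an=cv2.fitEllipse(k);R.append(((u,v),ax,onz(c,u,v,.018)))
    return R
E
python3 - <<'E'
from h import *
o=robot.get_obs();print(o['time'],o['position'],o['tool_rot'],o['grip_width'],o['q'].round(3))
c=robot.camera("wrist");cv2.imwrite("pics/w1.png",c["color"]);print(c["T"].round(4).tolist())
for p,a,x in rings(c):print(np.round(p,1),np.round(a,1),x.round(4))
E
```

```text
1.9167 [0.53552946 0.17071032 0.27257033] [ 8.67590452e-01  4.97279401e-01 -6.22573627e-05 -3.49481076e-05] 0.05208734434505032 [0.11  0.387 1.532 0.    1.223 0.64 ]
[[0.8638, -0.4874, -0.1274, 0.5697], [-0.5038, -0.8366, -0.215, 0.2303], [-0.0018, 0.2499, -0.9683, 0.4342], [0.0, 0.0, 0.0, 1.0]]
[463.8 314.2] [ 15.6 667. ] [ 0.6769 -0.1594  0.018 ]
[379.2 265.2] [22.7 58.4] [ 0.6065 -0.0317  0.018 ]
[135.  265.2] [23.1 57.8] [0.3222 0.1339 0.018 ]
[344.4 161.5] [34.9 37.1] [0.6291 0.1181 0.018 ]
[288.  161.7] [35.7 36.4] [0.5684 0.1531 0.018 ]
[231.7 161.8] [35.6 36.3] [0.508  0.1883 0.018 ]
[175.5 161.9] [34.9 37.1] [0.4475 0.2234 0.018 ]
```

View pics/w1.png

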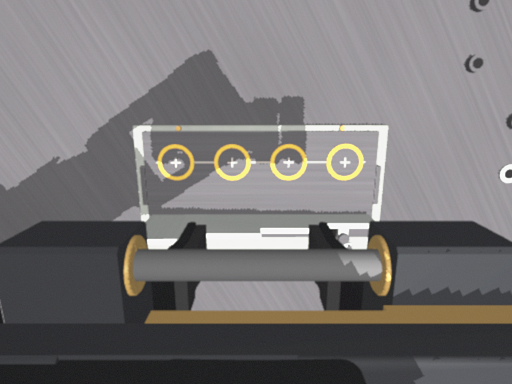

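The wrist view shows four rings in a row, from (344,162) for ring 1 to (175,162) for ring 4, lying right under the TCP. Next I hover over tube 1.

{"op": "carry_out", "data": {"dr": [[0,0,0],[0,0,0],[0,0,0],[0,0,0],[0,0,0],[0,0,0],[0,0,0],[0,0,0],[0,0,0],[0,0,0],[0,0,0],[0,0,0],[0,0,0],[0,0,0],[0,0,0],[0,0,0],[0,0,0]], "translation": [[1.2,-43.6,0],[1.2,-43.6,0],[1.2,-43.6,0],[1.2,-43.6,0],[1.2,-43.6,0],[1.2,-43.6,0],[1.2,-43.6,0],[1.2,-43.6,0],[1.2,-43.6,0],[1.2,-43.6,0],[1.2,-43.6,0],[1.2,-43.6,0],[1.2,-43.6,0],[1.2,-43.6,0],[1.2,-43.6,0],[1.2,-43.6,0],[1.2,-43.6,0]], "grip": [0.6,0.6,0.6,0.6,0.6,0.6,0.6,0.6,0.6,0.6,0.6,0.6,0.6,0.6,0.6,0.6,0.6]}}

```text
time: 3.38
position: [0.5482, -0.2646, 0.2728]
tool_rot: [0.868, 0.497, 0.0, -0.0]
ft_force: [0.0, -0.6, -0.6]
grip_width: 0.0521
```

```bash
python3 - <<'E'
from h import *
o=robot.get_obs();print(o['time'],o['position'],o['tool_rot'],o['grip_width'],o['q'].round(3))
c=robot.camera("wrist");im=c["color"];cv2.imwrite("pics/w2.png",im)
p=proj(c,np.array([.548,-.2645,.036]));print(p)
u,v=np.round(p).astype(int);k=im[v-40:v+60,u-70:u+70]
cv2.imwrite("pics/w2c.png",np.hstack([cv2.resize(im[:230,200:500],None,fx=1.4,fy=1.4),cv2.resize(k,(420,322),interpolation=2)[:322]] ) if 0 else cv2.resize(im[0:240],None,fx=1.5,fy=1.5))
g=cv2.cvtColor(im,cv2.COLOR_BGR2GRAY);print(g[v-28:v+29:4,u-32:u+33:4])
E
```

```text
3.3833 [ 0.54820667 -0.2645846   0.2727855 ] [ 8.67622803e-01  4.97222957e-01  4.75510641e-05 -1.59645254e-05] 0.05208849477370627 [-0.633  0.454  1.416  0.     1.272 -0.103]
[257.84228501 165.32639793]
[[107 102 107 105 106 106 162 108 108 106 105 105 103 152 107 103 108]
 [108 106 107 107 106 108 136 121 106 108 103 103 106 106 104 105 106]
 [103 106 103 107 104 106 106 105 107 106 106 106 104 106 105 104 105]
 [107 106 106 105 133 122 112 138 143 136 103 105 102 104 108 107 106]
 [108 103 107 106 108 111 197 230 224 225 143 105 107 104 105 104 104]
 [105 104 104 142 120 194 175 108 104 105 204 114 109 160 160 155 128]
 [161 162 161 166 124 214 164 163 165 164 104 214 162 167 159 159 164]
 [162 161 165 159 167 246 166 163 163 108 132 224 165 164 161 160 163]
 [165 163 159 163 160 251 137 107 106 133 132 250 163 161 167 158 161]
 [164 162 160 162 160 241 213 143 143 135 251 163 163 165 164 161 160]
 [162 164 163 160 163 161 212 250 250 250 166 163 161 163 161 168 158]
 [163 163 164 162 160 161 165 161 161 162 162 163 162 160 163 160 166]
 [159 163 161 161 161 164 158 165 158 163 161 163 165 157 164 161 167]
 [161 162 162 164 161 161 160 163 162 159 163 161 163 163 159 161 158]
 [163 157 163 162 163 159 162 159 162 161 163 161 162 163 160 162 161]]
```

View pics/w2c.png

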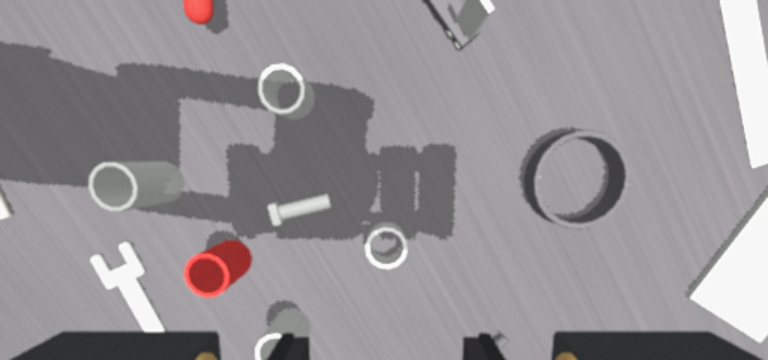

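This picture shows all four rims: tube 1 at (386,248), tube 2 at (281,88), tube 4 at (113,186), and tube 3 partly hidden at (270,345). The square is at (470,15) and the bolt at (300,208). The rims are bright (>190), so a threshold and ellipse fit will work.

```bash
cat >> h.py <<'E'
def rims(c,z,thr=182,near=None):
    g=cv2.cvtColor(c["color"],cv2.COLOR_BGR2GRAY);m=(g>thr).astype(np.uint8);m=cv2.morphologyEx(m,cv2.MORPH_CLOSE,np.ones((3,3)))
    R=[]
    for k in cv2.findContours(m,cv2.RETR_EXTERNAL,cv2.CHAIN_APPROX_NONE)[0]:
        if len(k)<40: continue
        (u,v),ax,an=cv2.fitEllipse(k);x=onz(c,u,v,z)
        if near is None or np.hypot(*(x[:2]-near))<.03: R.append(((round(u,1),round(v,1)),np.round(ax,1),x.round(4)))
    return R
E
python3 - <<'E'
from h import *
c=robot.camera("wrist")
for h,n in((.036,(.548,-.265)),(.052,(.543,-.127)),(.084,(.413,-.128))): print(h,rims(c,h,near=n))
A=robot.camera("scene");B=robot.camera("side")
f=lambda p,k,o:(o[0]+(p[0]+.5)/k-.5,o[1]+(p[1]+.5)/k-.5)
r=rims(c,.036,near=(.548,-.265))
if r: print(tri(c,r[0][0],A,f((266,290),4,(90,140))))
E
```

```text
0.036 [((256.9, 165.1), array([27.5, 27.9]), array([ 0.5472, -0.264 ,  0.036 ]))]
0.052 [((186.9, 58.1), array([30.1, 33. ]), array([ 0.5423, -0.1251,  0.052 ]))]
0.084 [((74.6, 123.8), array([29.9, 33.4]), array([ 0.4125, -0.1266,  0.084 ]))]
(array([ 0.54714279, -0.26454398,  0.0353044 ]), np.float64(0.0009321545570488859))
```

{"op": "carry_out", "data": {"dr": [[0,0,0],[0,0,0],[0,0,0],[0,0,0],[0,0,0],[0,0,0],[0,0,0],[0,0,0],[0,0,0],[0,0,0],[0,0,0],[0,0,0],[0,0,0],[0,0,0],[0,0,0],[0,0,0],[0,0,0],[0,0,0],[0,0,0],[0,0,0]], "translation": [[-0.1,0.1,-4],[-0.1,0.1,-8],[-0.1,0.1,-12],[-0.1,0.1,-16],[-0.1,0.1,-19],[-0.1,0.1,-21.5],[-0.1,0.1,-23.5],[-0.1,0.1,-25],[-0.1,0.1,-26],[-0.1,0.1,-26.6],[-0.1,0.1,-26.6],[-0.1,0.1,-26.6],[-0.1,0.1,-26.6],[-0.1,0.1,-26.6],[-0.1,0.1,-26.6],[-0.1,0.1,-26.6],[-0.1,0.1,-26.6],[-0.1,0.1,-26.6],[-0.1,0.1,-26.6],[-0.1,0.1,-26.6]], "grip": [0.6,0.6,0.6,0.6,0.6,0.6,0.6,0.6,0.6,0.6,0.6,0.6,0.3,0.3,0.3,0.3,0.3,0.3,0.3,0.3], "newtons": 20}}

```text
time: 5.25
position: [0.5474, -0.2653, 0.0073]
tool_rot: [0.868, 0.496, 0.0, 0.001]
ft_force: [0.3, 0.6, 6.0]
grip_width: 0.033
```

{"op": "carry_out", "data": {"dr": [[0,0,0],[0,0,0],[0,0,0],[0,0,0],[0,0,0],[0,0,0],[0,0,0],[0,0,0],[0,0,0],[0,0,0],[0,0,0],[0,0,0],[0,0,0],[0,0,0],[0,0,0],[0,0,0],[0,0,0],[0,0,0],[0,0,0],[0,0,0]], "translation": [[0,0,1],[0,0,3],[0,0,6],[0,0,10],[0,0,13],[0,0,16],[0.4,2,16],[1.3,6,16],[2.1,10,16],[3,14,16],[3.9,18,16],[4.7,22,16],[5.6,26,16],[6.4,30,16],[7.3,34,16],[8,37,16],[8.2,38.2,16],[8.2,38.2,16],[8.2,38.2,16],[8.2,38.2,16]], "grip": [0.3,0.3,0.3,0.3,0.3,0.3,0.3,0.3,0.3,0.3,0.3,0.3,0.3,0.3,0.3,0.3,0.3,0.3,0.3,0.3]}}

```text
time: 6.92
position: [0.6284, 0.1155, 0.1663]
tool_rot: [0.868, 0.496, -0.001, 0.0]
ft_force: [-0.9, -0.4, -1.0]
grip_width: 0.0332
```

```bash
python3 - <<'E'
from h import *
o=robot.get_obs();print(o['time'],o['position'],o['tool_rot'],o['grip_width'],o['ft_force'])
c=robot.camera("wrist");im=c["color"];cv2.imwrite("pics/w3.png",im)
E
```

```text
6.9167 [0.62840272 0.1155117  0.16631183] [ 8.68349764e-01  4.95951671e-01 -7.91266794e-04  4.74517124e-05] 0.033211440504947426 [-0.87771733 -0.39757388 -0.96007337]
```

View pics/w3.png

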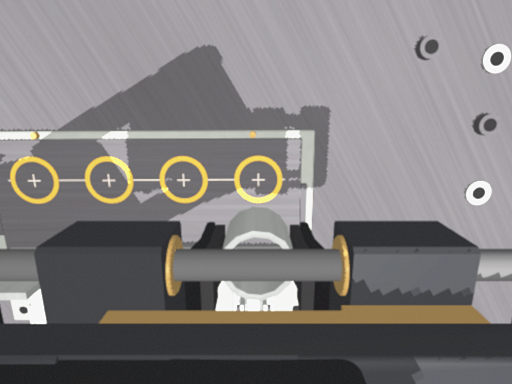

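The tube is held upright between the fingers at about (258,235), with ring 1 at (258,180). Now lower to just above the plate.

{"op": "carry_out", "data": {"dr": [[0,0,0],[0,0,0],[0,0,0],[0,0,0],[0,0,0],[0,0,0],[0,0,0],[0,0,0],[0,0,0],[0,0,0],[0,0,0],[0,0,0]], "translation": [[0,0,-3],[0,0,-6],[0,0,-9],[0,0,-11],[0,0,-12.5],[0,0,-13.5],[0,0,-13.9],[0,0,-13.9],[0,0,-13.9],[0,0,-13.9],[0,0,-13.9],[0,0,-13.9]], "grip": [0.3,0.3,0.3,0.3,0.3,0.3,0.3,0.3,0.3,0.3,0.3,0.3]}}

```text
time: 7.97
position: [0.6297, 0.1171, 0.0287]
tool_rot: [0.868, 0.496, 0.001, 0.0]
ft_force: [-0.2, -0.3, -1.0]
grip_width: 0.0329
```

```bash
python3 - <<'E'
from h import *
for i in range(3):
    o=robot.get_obs();print(o['time'],o['position'].round(4),o['grip_width'],o['ft_force'].round(1))
    c=robot.camera("wrist")
for p,a,x in rings(c):print(np.round(p,1),np.round(a,1),x.round(4))
E
```

```text
7.9667 [0.6297 0.1171 0.0287] 0.03292224339134815 [-0.2 -0.3 -1. ]
8.0167 [0.6295 0.1171 0.0285] 0.032721267005969536 [-0.2 -0.4 -0.8]
8.0667 [0.6294 0.1171 0.0283] 0.03294834642621746 [-0.2  0.1 -1.2]
[409.9 314.2] [ 15.7 651.1] [0.6807 0.0312 0.018 ]
[127.4 219.8] [42.2 66.9] [0.5735 0.1608 0.018 ]
[258.3 224.8] [52.5 70.8] [0.6327 0.1229 0.018 ]
```

{"op": "carry_out", "data": {"dr": [[0,0,0],[0,0,0],[0,0,0],[0,0,0],[0,0,0],[0,0,0],[0,0,0],[0,0,0],[0,0,0],[0,0,0],[0,0,0],[0,0,0],[0,0,0],[0,0,0],[0,0,0],[0,0,0],[0,0,0],[0,0,0],[0,0,0],[0,0,0]], "translation": [[0,0,-0.1],[0,0,-0.2],[0,0,-0.3],[0,0,-0.3],[0,0,-0.3],[0,0,-0.3],[0,0,-0.3],[0,0,-0.3],[0,0,-0.3],[0,0,1],[0,0,3],[0,0,6],[0,0,10],[0,0,14],[0,0,18],[0,0,22],[0,0,24.5],[0,0,24.5],[0,0,24.5],[0,0,24.5]], "grip": [0.3,0.3,0.3,0.3,0.6,0.6,0.6,0.6,0.6,0.6,0.6,0.6,0.6,0.6,0.6,0.6,0.6,0.6,0.6,0.6]}}

```text
time: 9.78
position: [0.6281, 0.1169, 0.2723]
tool_rot: [0.868, 0.496, -0.001, -0.0]
ft_force: [-0.7, -0.6, -0.7]
grip_width: 0.0521
```

```bash
python3 - <<'E'
from h import *
o=robot.get_obs();print(o['time'],o['position'].round(4))
c=robot.camera("wrist");cv2.imwrite("pics/w4.png",c["color"])
for p,a,x in rings(c):print(np.round(p,1),np.round(a,1),x.round(4))
print(rims(c,.054,near=(.629,.118)))
cv2.imwrite("pics/w4c.png",cv2.resize(c["color"][110:220,180:330],None,fx=4,fy=4,interpolation=2))
E
```

```text
9.7833 [0.6281 0.1169 0.2723]
[435.2 314.4] [ 15.5 595.6] [ 0.7336 -0.1933  0.018 ]
[379.1 265.5] [23.3 57.6] [ 0.6979 -0.0857  0.018 ]
[134.8 265.2] [22.8 57.6] [0.4142 0.0807 0.018 ]
[ 89.5 162.5] [33.9 38.1] [0.4471 0.2233 0.018 ]
[202. 162.] [35.4 36.8] [0.5683 0.153  0.018 ]
[145.8 162.2] [34.6 37.3] [0.5078 0.1882 0.018 ]
[]
```

View pics/w4c.png

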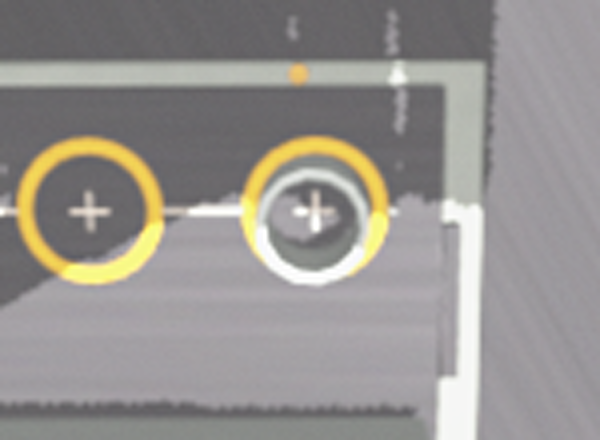

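Tube 1 stands on ring 1: the rim in the crop is at (313,227) and the ring at (315,211), with the offset mostly perspective. I'll measure it more precisely.

```bash
cat >> h.py <<'E'
def rim(c,z,near,rpx=26,thr=172):
    u,v=proj(c,np.array([*near,z]));b=c["color"].min(axis=2)
    yy,xx=np.mgrid[:384,:512];m=(b>thr)&(np.hypot(xx-u,yy-v)<rpx)
    m=cv2.morphologyEx(m.astype(np.uint8),cv2.MORPH_CLOSE,np.ones((3,3)))
    k=max(cv2.findContours(m,cv2.RETR_EXTERNAL,cv2.CHAIN_APPROX_NONE)[0],key=len)
    k=cv2.convexHull(k);(u,v),ax,an=cv2.fitEllipse(k);return (round(u,1),round(v,1)),np.round(ax,1),onz(c,u,v,z).round(4)
E
python3 - <<'E'
from h import *
c=robot.camera("wrist")
for t in(150,160,172,180):print(t,rim(c,.054,(.629,.118),22,t))
print(onz(c,258,166.5,.054))
A=robot.camera("scene");cv2.imwrite("pics/s2.png",A["color"])
E
```

```text
150 ((259.2, 169.4), array([37. , 44.2]), array([0.6275, 0.1151, 0.054 ]))
160 ((260.0, 169.7), array([36.4, 42.8]), array([0.6281, 0.1143, 0.054 ]))
172 ((258.3, 166.3), array([29.2, 29.8]), array([0.6284, 0.1187, 0.054 ]))
180 ((258.3, 166.3), array([28.8, 29.7]), array([0.6284, 0.1186, 0.054 ]))
[0.62796556 0.11862224 0.054     ]
```

Tube 1 is about 1 mm from the ring centre, which is good. Now tube 2.

{"op": "carry_out", "data": {"dr": [[0,0,0],[0,0,0],[0,0,0],[0,0,0],[0,0,0],[0,0,0],[0,0,0],[0,0,0],[0,0,0],[0,0,0],[0,0,0],[0,0,0]], "translation": [[-1,-3,0],[-2.4,-7,0],[-4,-11,0],[-5.4,-15,0],[-6.8,-19,0],[-8.2,-23,0],[-8.6,-24.2,0],[-8.6,-24.2,0],[-8.6,-24.2,0],[-8.6,-24.2,0],[-8.6,-24.2,0],[-8.6,-24.2,0]], "grip": [0.6,0.6,0.6,0.6,0.6,0.6,0.6,0.6,0.6,0.6,0.6,0.6]}}

```text
time: 10.93
position: [0.5433, -0.1236, 0.2722]
tool_rot: [0.868, 0.497, -0.0, -0.0]
ft_force: [-0.1, -0.1, -0.0]
grip_width: 0.0523
```

```bash
python3 - <<'E'
from h import *
o=robot.get_obs();print(o['time'],o['position'].round(4))
c=robot.camera("wrist")
for t in(172,180):print(t,rim(c,.052,(.5425,-.126),24,t))
A=robot.camera("scene");f=lambda p,k,o:(o[0]+(p[0]+.5)/k-.5,o[1]+(p[1]+.5)/k-.5)
print(tri(c,rim(c,.052,(.5425,-.126),24)[0],A,f((507,241),4,(90,140))))
E
```

```text
10.9333 [ 0.5433 -0.1236  0.2722]
172 ((258.0, 170.1), array([27.9, 28.3]), array([ 0.5417, -0.1259,  0.052 ]))
180 ((257.9, 171.3), array([25. , 28.3]), array([ 0.541, -0.127,  0.052]))
(array([ 0.54160206, -0.12664414,  0.0520294 ]), np.float64(0.001644821694178903))
```

{"op": "carry_out", "data": {"dr": [[0,0,0],[0,0,0],[0,0,0],[0,0,0],[0,0,0],[0,0,0],[0,0,0],[0,0,0],[0,0,0],[0,0,0],[0,0,0],[0,0,0],[0,0,0],[0,0,0],[0,0,0],[0,0,0],[0,0,0],[0,0,0],[0,0,0]], "translation": [[-0.15,-0.2,-4],[-0.15,-0.2,-8],[-0.15,-0.2,-12],[-0.15,-0.2,-16],[-0.15,-0.2,-19],[-0.15,-0.2,-21.5],[-0.15,-0.2,-23.5],[-0.15,-0.2,-25],[-0.15,-0.2,-25.6],[-0.15,-0.2,-25.6],[-0.15,-0.2,-25.6],[-0.15,-0.2,-25.6],[-0.15,-0.2,-25.6],[-0.15,-0.2,-25.6],[-0.15,-0.2,-25.6],[-0.15,-0.2,-25.6],[-0.15,-0.2,-25.6],[-0.15,-0.2,-25.6],[-0.15,-0.2,-25.6]], "grip": [0.6,0.6,0.6,0.6,0.6,0.6,0.6,0.6,0.6,0.6,0.6,0.3,0.3,0.3,0.3,0.3,0.3,0.3,0.3], "newtons": 20}}

```text
time: 12.62
position: [0.5422, -0.1273, 0.0175]
tool_rot: [0.868, 0.496, 0.001, 0.001]
ft_force: [-0.8, 0.1, 6.3]
grip_width: 0.0336
```

{"op": "carry_out", "data": {"dr": [[0,0,0],[0,0,0],[0,0,0],[0,0,0],[0,0,0],[0,0,0],[0,0,0],[0,0,0],[0,0,0],[0,0,0],[0,0,0],[0,0,0],[0,0,0],[0,0,0],[0,0,0],[0,0,0],[0,0,0]], "translation": [[0,0,1],[0,0,3],[0,0,6],[0,0,10],[0,0,13],[0,0,16],[0.2,2,16],[0.6,6,16],[1,10,16],[1.4,14,16],[1.8,18,16],[2.2,22,16],[2.5,26,16],[2.7,27.8,16],[2.7,27.8,16],[2.7,27.8,16],[2.7,27.8,16]], "grip": [0.3,0.3,0.3,0.3,0.3,0.3,0.3,0.3,0.3,0.3,0.3,0.3,0.3,0.3,0.3,0.3,0.3]}}

```text
time: 14.03
position: [0.5679, 0.1503, 0.1764]
tool_rot: [0.868, 0.496, -0.001, 0.0]
ft_force: [0.3, -0.6, -0.4]
grip_width: 0.0337
```

{"op": "carry_out", "data": {"dr": [[0,0,0],[0,0,0],[0,0,0],[0,0,0],[0,0,0],[0,0,0],[0,0,0],[0,0,0],[0,0,0],[0,0,0],[0,0,0],[0,0,0],[0,0,0],[0,0,0]], "translation": [[0,0,-3],[0,0,-6],[0,0,-9],[0,0,-11],[0,0,-12.5],[0,0,-13.5],[0,0,-13.9],[0,0,-13.9],[0,0,-13.9],[0,0,-13.9],[0,0,-14.1],[0,0,-14.2],[0,0,-14.2],[0,0,-14.2]], "grip": [0.3,0.3,0.3,0.3,0.3,0.3,0.3,0.3,0.3,0.3,0.3,0.3,0.3,0.3]}}

```text
time: 15.2
position: [0.5692, 0.1511, 0.0355]
tool_rot: [0.868, 0.496, 0.001, 0.0]
ft_force: [-0.4, -0.2, 4.0]
grip_width: 0.0338
```

Contact at 4 N. Release, rise, and go back over tube 2 to look.

{"op": "carry_out", "data": {"dr": [[0,0,0],[0,0,0],[0,0,0],[0,0,0],[0,0,0],[0,0,0],[0,0,0],[0,0,0],[0,0,0],[0,0,0],[0,0,0],[0,0,0],[0,0,0],[0,0,0],[0,0,0],[0,0,0]], "translation": [[0,0,0],[0,0,0],[0,0,0],[0,0,0],[0,0,0],[0,0,1],[0,0,3],[0,0,6],[0,0,10],[0,0,14],[0,0,18],[0,0,22],[0,0,23.6],[0,0,23.6],[0,0,23.6],[0,0,23.6]], "grip": [0.6,0.6,0.6,0.6,0.6,0.6,0.6,0.6,0.6,0.6,0.6,0.6,0.6,0.6,0.6,0.6]}}

```text
time: 16.53
position: [0.5673, 0.1509, 0.2696]
tool_rot: [0.868, 0.496, -0.001, -0.001]
ft_force: [-0.8, -0.0, 0.0]
grip_width: 0.0521
```

```bash
python3 - <<'E'
from h import *
o=robot.get_obs();print(o['time'],o['position'].round(4))
c=robot.camera("wrist");cv2.imwrite("pics/w5.png",c["color"])
for p,a,x in rings(c):print(np.round(p,1),np.round(a,1),x.round(4))
for t in(172,180):print(t,rim(c,.07,(.568,.153),22,t),rim(c,.054,(.628,.118),22,t))
cv2.imwrite("pics/w5c.png",cv2.resize(c["color"][110:220,150:360],None,fx=3.5,fy=3.5,interpolation=2))
E
```

```text
16.5333 [0.5673 0.1509 0.2696]
[442.7 314.3] [ 15.4 622.8] [ 0.6811 -0.1619  0.018 ]
[379.  265.1] [23.  58.1] [ 0.6368 -0.0494  0.018 ]
[134.8 265.3] [22.5 58.3] [0.3543 0.1149 0.018 ]
[201.6 161.1] [35.5 36.9] [0.5079 0.1882 0.018 ]
[145.  161.3] [34.9 37.7] [0.4474 0.2234 0.018 ]
172 ((258.5, 168.9), array([30.4, 31. ]), array([0.5684, 0.1527, 0.07  ])) ((320.2, 165.0), array([29.2, 31.7]), array([0.6293, 0.1188, 0.054 ]))
180 ((258.6, 168.8), array([30.1, 30.8]), array([0.5685, 0.1527, 0.07  ])) ((319.9, 165.1), array([29.1, 30.8]), array([0.6289, 0.1189, 0.054 ]))
```

View pics/w5c.png

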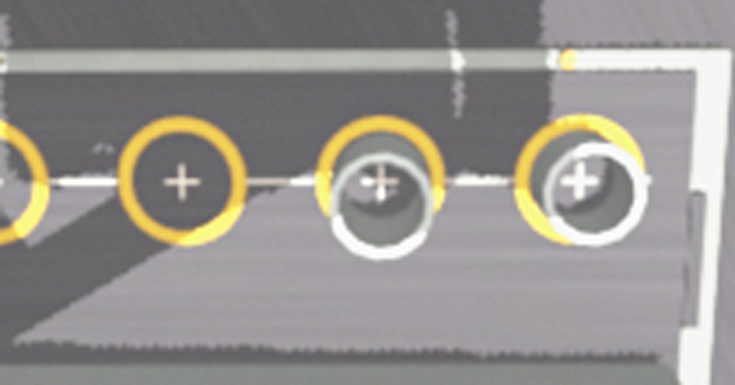

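Tube 2 is within 0.5 mm of its ring (crop (381,205)) and tube 1 within 1 mm (crop (597,194)). Next, tube 3, the grey one between the two reds.

{"op": "carry_out", "data": {"dr": [[0,0,0],[0,0,0],[0,0,0],[0,0,0],[0,0,0],[0,0,0],[0,0,0],[0,0,0],[0,0,0],[0,0,0],[0,0,0],[0,0,0],[0,0,0],[0,0,0],[0,0,0],[0,0,0],[0,0,0],[0,0,0]], "translation": [[-1,-3.3,0],[-2,-6.6,0],[-3,-10,0],[-4.2,-14,0],[-5.4,-18,0],[-6.6,-22,0],[-7.8,-26,0],[-9,-30,0],[-10.2,-34,0],[-11.4,-38,0],[-12.6,-42,0],[-13.2,-43.9,0],[-13.2,-43.9,0],[-13.2,-43.9,0],[-13.2,-43.9,0],[-13.2,-43.9,0],[-13.2,-43.9,0],[-13.2,-43.9,0]], "grip": [0.6,0.6,0.6,0.6,0.6,0.6,0.6,0.6,0.6,0.6,0.6,0.6,0.6,0.6,0.6,0.6,0.6,0.6]}}

```text
time: 18.08
position: [0.4368, -0.2867, 0.2705]
tool_rot: [0.868, 0.497, -0.0, -0.0]
ft_force: [1.0, -0.8, 0.2]
grip_width: 0.0526
```

```bash
python3 - <<'E'
from h import *
o=robot.get_obs();print(o['time'],o['position'].round(4),o['tool_rot'].round(3))
c=robot.camera("wrist");cv2.imwrite("pics/w6.png",c["color"])
for t in(172,180):print(t,rim(c,.068,(.435,-.2875),24,t))
A=robot.camera("scene");f=lambda p,k,o:(o[0]+(p[0]+.5)/k-.5,o[1]+(p[1]+.5)/k-.5)
print(tri(c,rim(c,.068,(.435,-.2875),24)[0],A,f((227,132),4,(90,140))))
cv2.imwrite("pics/w6c.png",cv2.resize(c["color"][60:250,150:370],None,fx=2.5,fy=2.5,interpolation=2))
E
```

```text
18.0833 [ 0.4368 -0.2867  0.2705] [ 0.868  0.497 -0.    -0.   ]
172 ((257.2, 172.4), array([30.5, 31. ]), array([ 0.435 , -0.2878,  0.068 ]))
180 ((257.1, 172.4), array([30.2, 30.7]), array([ 0.4349, -0.2878,  0.068 ]))
(array([ 0.4350436 , -0.28813631,  0.06822575]), np.float64(0.0005995290135996454))
```

View pics/w6c.png

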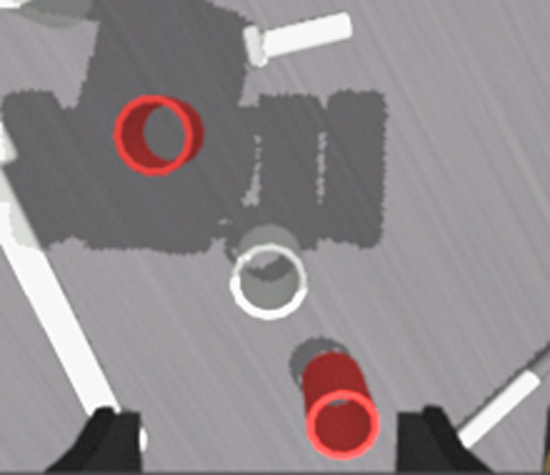

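The grey tube is at (268,280) in the crop. The reds at (158,135) and (343,424) are clear of the jaws.

{"op": "carry_out", "data": {"dr": [[0,0,0],[0,0,0],[0,0,0],[0,0,0],[0,0,0],[0,0,0],[0,0,0],[0,0,0],[0,0,0],[0,0,0],[0,0,0],[0,0,0],[0,0,0],[0,0,0],[0,0,0],[0,0,0],[0,0,0],[0,0,0],[0,0,0]], "translation": [[-0.18,-0.1,-3],[-0.18,-0.1,-7],[-0.18,-0.1,-11],[-0.18,-0.1,-14.5],[-0.18,-0.1,-17.5],[-0.18,-0.1,-20],[-0.18,-0.1,-22],[-0.18,-0.1,-23.3],[-0.18,-0.1,-23.8],[-0.18,-0.1,-23.8],[-0.18,-0.1,-23.8],[-0.18,-0.1,-23.8],[-0.18,-0.1,-23.8],[-0.18,-0.1,-23.8],[-0.18,-0.1,-23.8],[-0.18,-0.1,-23.8],[-0.18,-0.1,-23.8],[-0.18,-0.1,-23.8],[-0.18,-0.1,-23.8]], "grip": [0.6,0.6,0.6,0.6,0.6,0.6,0.6,0.6,0.6,0.6,0.6,0.3,0.3,0.3,0.3,0.3,0.3,0.3,0.3], "newtons": 20}}

```text
time: 19.77
position: [0.4352, -0.2895, 0.0332]
tool_rot: [0.868, 0.496, 0.0, 0.001]
ft_force: [-0.5, -0.4, 6.8]
grip_width: 0.0327
```

{"op": "carry_out", "data": {"dr": [[0,0,0],[0,0,0],[0,0,0],[0,0,0],[0,0,0],[0,0,0],[0,0,0],[0,0,0],[0,0,0],[0,0,0],[0,0,0],[0,0,0],[0,0,0],[0,0,0],[0,0,0],[0,0,0],[0,0,0],[0,0,0],[0,0,0],[0,0,0]], "translation": [[0,0,1],[0,0,3],[0,0,6],[0,0,10],[0,0,13],[0,0,16],[0.5,3,16],[1.1,7,16],[1.7,11,16],[2.3,15,16],[2.9,19,16],[3.5,23,16],[4.1,27,16],[4.8,31,16],[5.4,35,16],[6,39,16],[6.6,43,16],[7.1,46,16],[7.3,47.5,16],[7.3,47.55,16]], "grip": [0.3,0.3,0.3,0.3,0.3,0.3,0.3,0.3,0.3,0.3,0.3,0.3,0.3,0.3,0.3,0.3,0.3,0.3,0.3,0.3]}}

```text
time: 21.43
position: [0.5073, 0.1897, 0.1925]
tool_rot: [0.867, 0.498, 0.0, -0.0]
ft_force: [1.0, -1.3, -1.2]
grip_width: 0.0322
```

{"op": "carry_out", "data": {"dr": [[0,0,0],[0,0,0],[0,0,0],[0,0,0],[0,0,0],[0,0,0],[0,0,0],[0,0,0],[0,0,0],[0,0,0],[0,0,0],[0,0,0],[0,0,0],[0,0,0],[0,0,0],[0,0,0]], "translation": [[0,0,0],[0,0,0],[0,0,-3],[0,0,-6],[0,0,-9],[0,0,-11],[0,0,-12.5],[0,0,-13.5],[0,0,-13.9],[0,0,-13.9],[0,0,-13.9],[0,0,-13.9],[0,0,-14.1],[0,0,-14.2],[0,0,-14.2],[0,0,-14.2]], "grip": [0.3,0.3,0.3,0.3,0.3,0.3,0.3,0.3,0.3,0.3,0.3,0.3,0.3,0.3,0.3,0.3]}}

```text
time: 22.77
position: [0.5084, 0.1866, 0.0513]
tool_rot: [0.868, 0.496, 0.001, 0.0]
ft_force: [-0.3, 0.1, 3.2]
grip_width: 0.0327
```

```bash
python3 - <<'E'
from h import *
o=robot.get_obs();print(o['time'],o['position'].round(4),o['ft_force'].round(1),o['q'].round(3))
E
```

```text
22.7667 [0.5084 0.1866 0.0513] [-0.3  0.1  3.2] [ 0.145  0.679  1.775 -0.     0.686  0.677]
```

{"op": "carry_out", "data": {"dr": [[0,0,0],[0,0,0],[0,0,0],[0,0,0],[0,0,0],[0,0,0],[0,0,0],[0,0,0],[0,0,0],[0,0,0],[0,0,0],[0,0,0],[0,0,0],[0,0,0],[0,0,0],[0,0,0]], "translation": [[0,0,0],[0,0,0],[0,0,0],[0,0,0],[0,0,0],[0,0,1],[0,0,3],[0,0,6],[0,0,10],[0,0,14],[0,0,18],[0,0,21],[0,0,22],[0,0,22],[0,0,22],[0,0,22]], "grip": [0.6,0.6,0.6,0.6,0.6,0.6,0.6,0.6,0.6,0.6,0.6,0.6,0.6,0.6,0.6,0.6]}}

```text
time: 24.1
position: [0.5062, 0.1862, 0.2687]
tool_rot: [0.868, 0.496, -0.002, -0.001]
ft_force: [-0.0, -0.2, -0.7]
grip_width: 0.0524
```

```bash
python3 - <<'E'
from h import *
o=robot.get_obs();print(o['time'],o['position'].round(4))
c=robot.camera("wrist");cv2.imwrite("pics/w7.png",c["color"])
for p,a,x in rings(c):print(np.round(p,1),np.round(a,1),x.round(4))
for t in(172,180):print(t,rim(c,.086,(.508,.188),22,t),rim(c,.07,(.568,.153),22,t))
E
```

```text
24.1 [0.5062 0.1862 0.2687]
[464.8 314.1] [ 15.4 657.9] [ 0.6459 -0.1409  0.018 ]
[379.1 265.3] [23.  58.4] [ 0.5751 -0.014   0.018 ]
[135.  265.4] [23.  57.6] [0.2934 0.1501 0.018 ]
[202.2 160.7] [35.6 36.9] [0.4475 0.2235 0.018 ]
172 ((259.2, 171.1), array([32. , 32.5]), array([0.508 , 0.1883, 0.086 ])) ((326.0, 166.9), array([30.1, 36.8]), array([0.571 , 0.1532, 0.07  ]))
180 ((259.1, 171.2), array([31.8, 32.3]), array([0.5079, 0.1882, 0.086 ])) ((325.8, 167.3), array([29.9, 35.8]), array([0.5707, 0.1529, 0.07  ]))
```

Tube 3 is within 0.2 mm. Tube 4 next.

{"op": "carry_out", "data": {"dr": [[0,0,0],[0,0,0],[0,0,0],[0,0,0],[0,0,0],[0,0,0],[0,0,0],[0,0,0],[0,0,0],[0,0,0],[0,0,0],[0,0,0],[0,0,0],[0,0,0],[0,0,0],[0,0,0]], "translation": [[-0.9,-3,0],[-1.8,-6,0],[-3,-10,0],[-4.2,-14,0],[-5.4,-18,0],[-6.6,-22,0],[-7.8,-26,0],[-8.7,-29,0],[-9.4,-31.3,0],[-9.4,-31.3,0],[-9.4,-31.3,0],[-9.4,-31.3,0],[-9.4,-31.3,0],[-9.4,-31.3,0],[-9.4,-31.3,0],[-9.4,-31.3,0]], "grip": [0.6,0.6,0.6,0.6,0.6,0.6,0.6,0.6,0.6,0.6,0.6,0.6,0.6,0.6,0.6,0.6]}}

```text
time: 25.48
position: [0.4139, -0.1257, 0.2705]
tool_rot: [0.868, 0.497, -0.0, -0.0]
ft_force: [1.1, 0.9, -0.3]
grip_width: 0.0521
```

```bash
python3 - <<'E'
from h import *
o=robot.get_obs();print(o['time'],o['position'].round(4),o['tool_rot'].round(3))
c=robot.camera("wrist")
for t in(165,172,180):print(t,rim(c,.084,(.4125,-.1265),24,t))
A=robot.camera("scene");f=lambda p,k,o:(o[0]+(p[0]+.5)/k-.5,o[1]+(p[1]+.5)/k-.5)
print(tri(c,rim(c,.084,(.4125,-.1265),24)[0],A,f((488,71),4,(90,140))))
E
```

```text
25.4833 [ 0.4139 -0.1257  0.2705] [ 0.868  0.497 -0.    -0.   ]
165 ((257.2, 174.9), array([32.1, 32.5]), array([ 0.4123, -0.1266,  0.084 ]))
172 ((257.2, 174.8), array([31.6, 32.4]), array([ 0.4124, -0.1265,  0.084 ]))
180 ((257.2, 174.9), array([31.5, 31.9]), array([ 0.4124, -0.1266,  0.084 ]))
(array([ 0.41217565, -0.12756824,  0.08395036]), np.float64(0.0021743273939296296))
```

{"op": "carry_out", "data": {"dr": [[0,0,0],[0,0,0],[0,0,0],[0,0,0],[0,0,0],[0,0,0],[0,0,0],[0,0,0],[0,0,0],[0,0,0],[0,0,0],[0,0,0],[0,0,0],[0,0,0],[0,0,0],[0,0,0],[0,0,0],[0,0,0]], "translation": [[-0.15,-0.1,-3],[-0.15,-0.1,-7],[-0.15,-0.1,-10.5],[-0.15,-0.1,-14],[-0.15,-0.1,-17],[-0.15,-0.1,-19.5],[-0.15,-0.1,-21.2],[-0.15,-0.1,-22.2],[-0.15,-0.1,-22.2],[-0.15,-0.1,-22.2],[-0.15,-0.1,-22.2],[-0.15,-0.1,-22.2],[-0.15,-0.1,-22.2],[-0.15,-0.1,-22.2],[-0.15,-0.1,-22.2],[-0.15,-0.1,-22.2],[-0.15,-0.1,-22.2],[-0.15,-0.1,-22.2]], "grip": [0.6,0.6,0.6,0.6,0.6,0.6,0.6,0.6,0.6,0.6,0.3,0.3,0.3,0.3,0.3,0.3,0.3,0.3], "newtons": 20}}

```text
time: 27.08
position: [0.4128, -0.1279, 0.0493]
tool_rot: [0.868, 0.496, 0.0, 0.001]
ft_force: [0.4, -0.2, 6.9]
grip_width: 0.0339
```

{"op": "carry_out", "data": {"dr": [[0,0,0],[0,0,0],[0,0,0],[0,0,0],[0,0,0],[0,0,0],[0,0,0],[0,0,0],[0,0,0],[0,0,0],[0,0,0],[0,0,0],[0,0,0],[0,0,0],[0,0,0],[0,0,0],[0,0,0],[0,0,0],[0,0,0],[0,0,0]], "translation": [[0,0,1],[0,0,3],[0,0,6],[0,0,10],[0,0,13],[0,0,16],[0.3,3,16],[0.7,7,16],[1.1,11,16],[1.5,15,16],[1.9,19,16],[2.3,23,16],[2.7,27,16],[3.1,31,16],[3.4,34,16],[3.5,34.95,16],[3.5,34.95,16],[3.5,34.95,16],[3.5,34.95,16],[3.5,34.95,16]], "grip": [0.3,0.3,0.3,0.3,0.3,0.3,0.3,0.3,0.3,0.3,0.3,0.3,0.3,0.3,0.3,0.3,0.3,0.3,0.3,0.3]}}

```text
time: 28.75
position: [0.4469, 0.2204, 0.2084]
tool_rot: [0.869, 0.495, -0.001, 0.0]
ft_force: [-0.1, -0.7, -2.1]
grip_width: 0.0339
```

{"op": "carry_out", "data": {"dr": [[0,0,0],[0,0,0],[0,0,0],[0,0,0],[0,0,0],[0,0,0],[0,0,0],[0,0,0],[0,0,0],[0,0,0],[0,0,0],[0,0,0],[0,0,0],[0,0,0],[0,0,0]], "translation": [[0,0,-3],[0,0,-6],[0,0,-9],[0,0,-11],[0,0,-12.5],[0,0,-13.5],[0,0,-13.9],[0,0,-13.9],[0,0,-13.9],[0,0,-13.9],[0,0,-14.1],[0,0,-14.2],[0,0,-14.2],[0,0,-14.2],[0,0,-14.2]], "grip": [0.3,0.3,0.3,0.3,0.3,0.3,0.3,0.3,0.3,0.3,0.3,0.3,0.3,0.3,0.3]}}

```text
time: 30.0
position: [0.4478, 0.2222, 0.0673]
tool_rot: [0.868, 0.496, 0.001, 0.0]
ft_force: [-0.2, -0.5, 5.7]
grip_width: 0.0337
```

{"op": "carry_out", "data": {"dr": [[0,0,0],[0,0,0],[0,0,0],[0,0,0],[0,0,0],[0,0,0],[0,0,0],[0,0,0],[0,0,0],[0,0,0],[0,0,0],[0,0,0],[0,0,0],[0,0,0],[0,0,0],[0,0,0]], "translation": [[0,0,0],[0,0,0],[0,0,0],[0,0,0],[0,0,0],[0,0,1],[0,0,3],[0,0,6],[0,0,10],[0,0,14],[0,0,18],[0,0,20],[0,0,20],[0,0,20],[0,0,20],[0,0,20]], "grip": [0.6,0.6,0.6,0.6,0.6,0.6,0.6,0.6,0.6,0.6,0.6,0.6,0.6,0.6,0.6,0.6]}}

```text
time: 31.33
position: [0.4458, 0.2216, 0.265]
tool_rot: [0.868, 0.496, -0.002, -0.001]
ft_force: [-0.1, 0.2, -0.5]
grip_width: 0.0525
```

```bash
python3 - <<'E'
from h import *
o=robot.get_obs();print(o['time'],o['position'].round(4),o['ft_force'].round(1))
c=robot.camera("wrist");A=robot.camera("scene");B=robot.camera("side")
for t in(172,180):print(t,rim(c,.102,(.4475,.2234),22,t))
cv2.imwrite("pics/w8c.png",cv2.resize(c["color"][90:230,180:460],None,fx=2.5,fy=2.5,interpolation=2))
a=cv2.resize(A["color"][130:270,180:380],(700,490),interpolation=2);cv2.imwrite("pics/s3.png",a)
cv2.imwrite("pics/d3.png",B["color"])
E
```

```text
31.3333 [0.4458 0.2216 0.265 ] [-0.1  0.2 -0.5]
172 ((258.2, 175.1), array([33.4, 38. ]), array([0.4469, 0.224 , 0.102 ]))
180 ((258.9, 175.2), array([33.5, 34.1]), array([0.4473, 0.2235, 0.102 ]))
```

View pics/w8c.png

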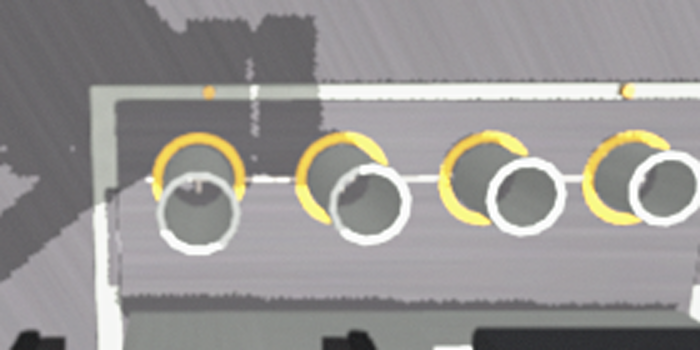

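View pics/s3.png

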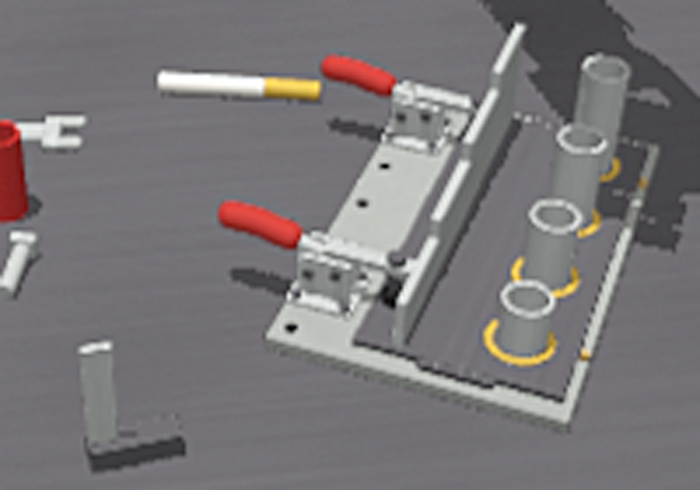

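All four tubes stand on their rings in order of length. In the crop their tops are at (604,72), (582,138), (555,215) and (526,298), and the square is upright at (95,400). I'll check that the square's pixels are unchanged, then hand in.

```bash
python3 - <<'E'
from h import *
a=cv2.imread("pics/scene0.png")[222:270,198:240];b=robot.camera("scene")["color"][222:270,198:240]
print("square diff >40:",int((cv2.absdiff(a,b).max(2)>40).sum()))
print(robot.hand_in())
E
```

```text
square diff >40: 0
the job is handed in; nothing more can be done
None
```

I stood all four tubes upright on their rings, shortest beside the lowest step to longest beside the highest. I handed the job in at about 31 s on the robot's clock.

- **Centring:** My last wrist-camera checks put tube 1 about 1 mm off its ring centre. Tube 2 was about 0.4 mm off, and tubes 3 and 4 about 0.2 mm.
- **Standing free:** The gripper was open and well clear above the tubes. In the last scene view all four stand upright in order, but I did not measure their tops against the steps.
- **Square and red look-alikes:** The scene-camera patch around the square showed no changed pixels from start to end. I never touched the reds.
- **Forces:** The force reading I saw at the end of each move was never above about 7 N.
- **Disagreements:**
  - Scene and wrist cameras differed by 1–2 mm, so I worked from wrist-camera differences only.
  - Two rim fits, a later look at tube 2 and one threshold for tube 4, merged with bright background. I discarded both.

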